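# Comb slewed dowels straight in a grooved tray

## Robot

A 6-joint arm with a two-finger parallel gripper is mounted at the origin on the work surface; the furniture and walls round the work are solid. World frame = base frame: x ahead of the robot, y to its left, z up, the work surface at z = 0. Lengths are in m, angles in rad, forces in N, time in s.
With the tool pointing down it reaches from about 0.25 to 0.725 m from the base axis. Payload 4 kg.
Tool frame: the origin (TCP) lies midway between the tips of the shut fingers; the grasp point (between the pads) lies 19 mm behind it; z points along the fingers, y is the line along which they close (so a half turn about z gives the same grasp; the last joint's range is limited). The gripper opens to 85 mm and grips with 20 to 120 N. Pads are 22 mm wide; open, the fingers measure 114 mm over their backs; the gripper's body (76 mm by 85 mm) begins 54 mm behind the grasp point. The pads swing forward as they close: fully open they stand 13 mm farther back than shut.
Start: joints at [-1.272, 0.241, 0.005, 1.335, 0, 1.571], TCP at [0.147, -0.478, 0.231] pointing down, gripper open.
Joint ranges: [-2.72, 2.72], [-1.05, 1.87], [-1.09, 1.28], [-1.99, 2.15], [-1.42, 1.44], [-3.14, 3.14]. Speed limits (rad/s): [2.79, 2.79, 3.14, 3.14, 3.14, 3.14].

## Interface

Orientations are given as a unit quaternion [x, y, z, w].
In Python, from workcell import bot, camera, job_done gives the robot as it stands.
- The arm moves only by the tool carry_out, never from a script. Its argument "plan" is a list of rows, each an object of numbers: "dx", "dy", "dz": the shift along the tool's x, y, z in mm; "twist": the turn about the tool's z in degrees; "fingers": the closure, from -1 (fully open) to 1 (shut). In form: [{"dx": .., "dy": .., "dz": .., "twist": .., "fingers": ..}, ...]. A call has exactly 5 rows; each row is the pose to reach, as a shift and turn from the pose commanded when the call began, along the tool's axes at that moment; what a row does not reach only later rows make up. A row lasts 1/12 s, in which the tool goes at most 41.7 mm and 7.16 degrees, less where a joint would pass 70% of its speed; a pose out of reach is approached as far as the arm can. A call with a gripper value outside its range is refused whole. The fingers move at their own pace and stop on an object; the grip force is fixed at half the most. Time passes only in rows, so rows that repeat a pose let the fingers close, or fill a call up. It gives the time, the measured TCP pose, the force, the opening and the grip force at its end, in the units of the state.
- bot.get_obs(): the state, without advancing time (a new reading comes with each control period).
- camera(name): name is "scene" or "top" or "wrist"; returns a dict with "image" (480x640x3 uint8, red, green, blue), "intrinsics" (3x3 intrinsics, pixels), "distortion" ([k1, k2, p1, p2, k3] as OpenCV has them; the pictures are not rectified), "eye" and "attitude" of the camera in the world. Camera axes: x right, y down, z forward; pixel columns grow to the right and rows downward; lengths in m; the calibration is good to about 2 mm. A picture is of the moment at which its call begins. There is no depth.
- job_done(): hands the job in; it is judged then, once.
The state is a dict: "clock": time; "joint_pos": joint angles; "joint_vel": joint speeds; "tau": joint torques, N m; "eef_pos": TCP position; "tool_rot": TCP orientation; "ft_force": force on the tool from outside, world axes, zero at the start; "ft_torque": the same for the moment, N m; "grip_width": finger opening in m; "grasp_force": force on a finger pad.
Only numpy, scipy, OpenCV 4.12 (cv2) and the standard library are available. Lean on these libraries where they do the work, as an engineer would, in place of code of your own. Each camera call takes 0.05 s, during which the arm holds its last target. There are 200 camera calls.

## Task

The wooden dowels in the grooved packing tray have slewed across the ridges. Take the comb from its leaning rest and comb them straight with light strokes along the grooves, from the middle of the dowels out to both ends, until each dowel lies fully down in a groove of its own and parallel to it; then put the comb back in its rest, leaning as it was. Touch the dowels only with the comb (they are packed as clean food-contact parts), do not press the comb hard on the tray, and leave the other things on the bench where they are.

Things in the scene. Friction and masses are not known exactly. Their poses are not given: they have to be found in the camera images.
- tray: Fixed folded metal tray, 138 x 176 mm. Origin under its centre on the bench, x along the grooves, y across, z up. Four 45 degree V grooves at y = -48, -16, 16, 48 mm, 16 mm deep, bottoms at z = 5 mm; sharp crests at y = -64, -32, 0, 32, 64 mm, z = 21 mm. Grooves end at x = +-65 mm at plates 4 mm thick and 31 mm high; no side walls.
- comb: Loose comb, 0.16 kg, in the rest. Origin: middle of the row of pin tips; z from tips to grip, y along the row, x through it (both faces alike). Five round-ended steel pins, 5 mm thick, 25 mm long, at y = -64, -32, 0, 32, 64 mm: each runs just above a ridge crest of the tray. Bar 200 (y) x 8 (x) mm, z = 25 to 55 mm.
- comb_grip (a point): Point on the comb at z = 85 mm in its frame, in the blue flat grip: 80 mm long (comb y), 12 mm thick (comb x), z = 55 to 105 mm, on the middle of the bar. Pinch it across its 12 mm, fingers pointing along the comb's -z. In the rest it leans 30 degrees from vertical, top towards the rest's +x (away from the robot).
- rest: Fixed grey rest, base 80 x 204 x 6 mm, origin under its centre on the bench, y along the comb's bar. Two sloping cradles, 18 mm wide, at y = +-87 mm hold the bar's ends: a lip under its lower edge, a 40 mm back on the +x side, a 13 mm front stop, 17 mm of room for the 8 mm bar. The comb slides out and in along its own leaning z, pins hanging free.
- rest_seat (a point): Point of the rest at x = -20, y = 0, z = 20 mm in its frame: where the comb's origin lies when it is home, against the back, leaning 30 degrees (comb z along (0.5, 0, 0.866) in the rest's frame).
- dowel_1: Loose beech dowel, 12 mm thick, 110 mm long, about 14 g; origin at its middle, x along it. Starts slewed 22 to 32 degrees (counter-clockwise from above) from the tray's x, lying on the ridge crests with its axis 27 mm above the bench, its middle near that of the groove at y = 48 mm. Down in a groove its axis is 13.5 mm above the bench.
- dowel_2: Loose beech dowel, 12 mm thick, 110 mm long, about 14 g; origin at its middle, x along it. Starts slewed 22 to 32 degrees (counter-clockwise from above) from the tray's x, lying on the ridge crests with its axis 27 mm above the bench, its middle near that of the groove at y = 16 mm. Down in a groove its axis is 13.5 mm above the bench.
- dowel_3: Loose beech dowel, 12 mm thick, 110 mm long, about 14 g; origin at its middle, x along it. Starts slewed 22 to 32 degrees (counter-clockwise from above) from the tray's x, lying on the ridge crests with its axis 27 mm above the bench, its middle near that of the groove at y = -16 mm. Down in a groove its axis is 13.5 mm above the bench.
- dowel_4: Loose beech dowel, 12 mm thick, 110 mm long, about 14 g; origin at its middle, x along it. Starts slewed 22 to 32 degrees (counter-clockwise from above) from the tray's x, lying on the ridge crests with its axis 27 mm above the bench, its middle near that of the groove at y = -48 mm. Down in a groove its axis is 13.5 mm above the bench.
- date_stamp: Hand stamp with a round red-brown knob, standing on the bench, 32 x 48 x 77 mm; a bystander to be left standing.

How it is judged:
By the outcome, as a careful person would: the job done as asked, in the order asked, and still so for the second after the job is handed in, with the robot touching nothing.
It also fails if it takes over 53 s, if anything falls off the work surface, if the arm or the gripper's body presses on something with over 40 N, if the wrist force passes 120 N, or if a joint passes its speed limit or range.

## Working session

There is one attempt and no reset: what is moved stays moved. The work goes in short steps, Python scripts to look and compute and a tool call to move; the robot and the scene stay as the last step left them, time stands still between calls to the robot, and variables do not carry over. Pictures are saved under pics/ and viewed, at most 10 in all, crops included, and the job is handed in when it is done.

Besides the shell and the picture viewer there is one more tool, called after "Request:" as name([rows], argument=value, ...), one row to a line, values as JSON. carry_out: Moves the arm, as the interface text tells. Its arguments: {"type":"object","properties":{"plan":{"type":"array","items":{"type":"object","properties":{"dx":{"type":"number"},"dy":{"type":"number"},"dz":{"type":"number"},"twist":{"type":"number"},"fingers":{"type":"number"}}}}},"required":["plan"]}

```bash
ls; mkdir -p pics; python3 - <<'E'
from workcell import bot,camera
import cv2,pickle,numpy as np
print(bot.get_obs())
for n in ["scene","top"]:
    c=camera(n); pickle.dump(c,open(f"pics/{n}.pkl","wb")); cv2.imwrite(f"pics/{n}.png",c["image"][:,:,::-1])
    print(n,c["intrinsics"],c["distortion"],c["eye"],c["attitude"])
E
```

```text
pics
{'clock': 0.0, 'joint_pos': array([-1.27201354e+00,  2.41399260e-01,  3.73512590e-03,  1.33522754e+00,
       -4.30658847e-06,  1.57076947e+00]), 'joint_vel': array([ 0.00076107, -0.00085899,  0.00169127,  0.00034791,  0.0013563 ,
       -0.00162153]), 'tau': array([-5.40420151e-04, -3.72316110e+01,  2.52410388e+01,  1.67736236e-02,
       -7.12233532e-05,  1.53858579e-06]), 'eef_pos': array([ 0.14698949, -0.47723828,  0.23042399]), 'tool_rot': array([ 9.88859302e-01,  1.48849530e-01, -1.58047276e-04, -1.03568593e-03]), 'ft_force': array([0.94395294, 0.21892567, 0.33095313]), 'ft_torque': array([-0.07848427,  0.02121266, -0.02416116]), 'grasp_force': 0.0, 'grip_width': 0.08529365844043203}
scene [[559.18086503   0.         327.96778868]
 [  0.         559.18086503 239.02136649]
 [  0.           0.           1.        ]] [-0.14588978  0.          0.          0.          0.        ] [-0.13795268  0.43720079  0.52378495] [-0.38006132  0.77253984 -0.46196984  0.21288366]
top [[546.60046475   0.         321.90980507]
 [  0.         546.60046475 235.6342976 ]
 [  0.           0.           1.        ]] [0.03111559 0.         0.         0.         0.        ] [ 0.40691283 -0.09410362  1.0589831 ] [ 0.71644033 -0.69691807  0.01257772 -0.02933011]
```

View pics/top.png

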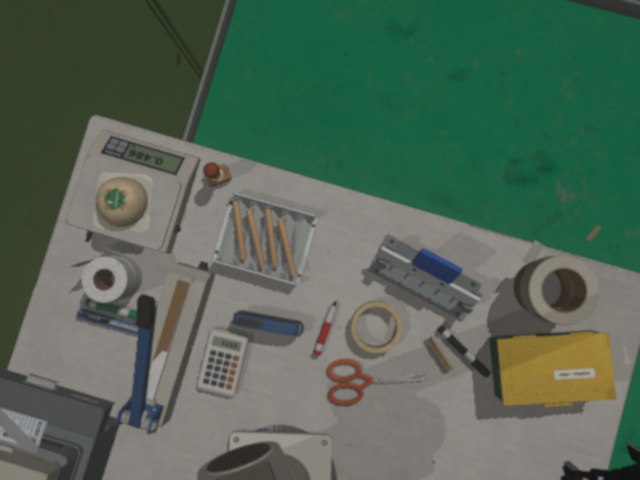

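View pics/scene.png

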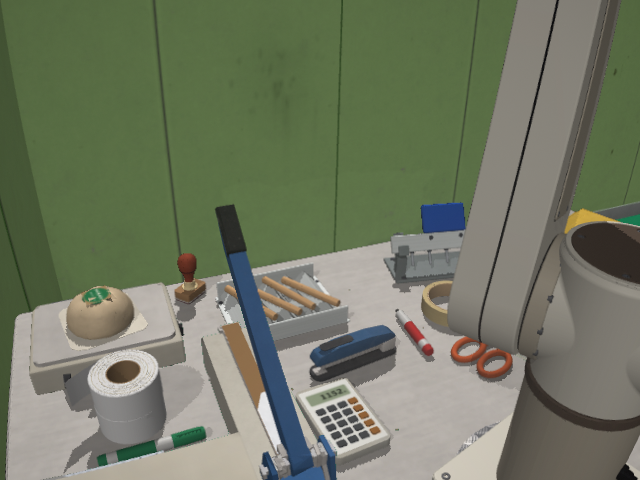

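```bash
python3 - <<'E'
import cv2
im=cv2.imread("pics/top.png")
a=cv2.resize(im[185:290,205:325],None,fx=5,fy=5,interpolation=cv2.INTER_CUBIC)
b=cv2.resize(im[225:325,360:490],None,fx=6,fy=6,interpolation=cv2.INTER_CUBIC)
cv2.imwrite("pics/a.png",a);cv2.imwrite("pics/b.png",b)
E
```

```text
(no output)
```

View pics/a.png

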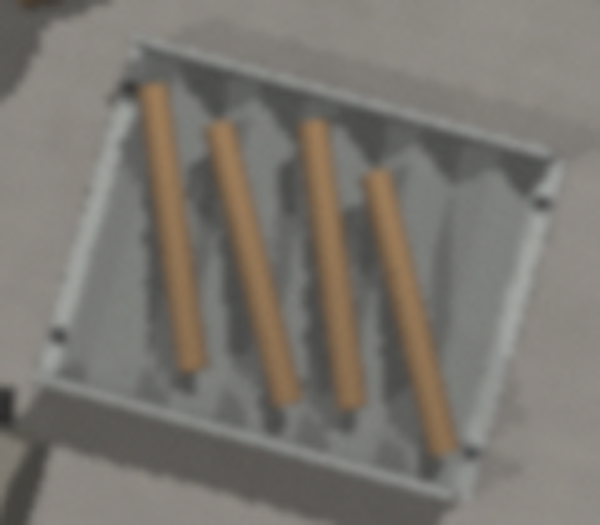

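View pics/b.png

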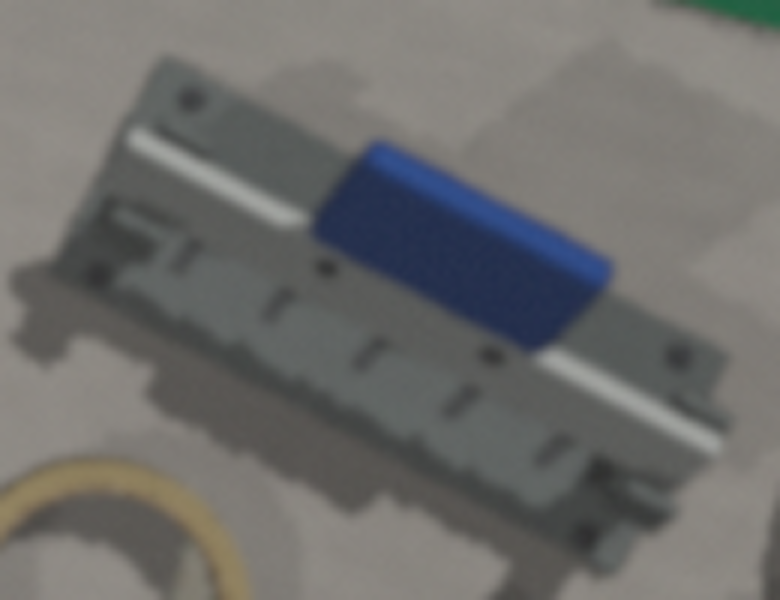

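```bash
cat > h.py <<'E'
import numpy as np,cv2,pickle
from scipy.spatial.transform import Rotation as R
from scipy.optimize import least_squares
def proj(P,c):
    Rm=R.from_quat(c["attitude"]).as_matrix()
    q=(np.asarray(P,float)-c["eye"])@Rm
    return cv2.projectPoints(q,np.zeros(3),np.zeros(3),np.asarray(c["intrinsics"]),np.asarray(c["distortion"]))[0][:,0]
def W(p,P):
    P=np.asarray(P,float)/1000; a=p[2]; C,S=np.cos(a),np.sin(a)
    return np.c_[p[0]+C*P[:,0]-S*P[:,1],p[1]+S*P[:,0]+C*P[:,1],P[:,2]]
def fit(P,px,c,p0):
    r=least_squares(lambda p:(proj(W(p,P),c)-px).ravel(),p0,loss="soft_l1")
    return r.x,(proj(W(r.x,P),c)-px).round(1)
def comb(P):  # comb frame -> rest frame, home
    P=np.asarray(P,float); c,s=np.cos(np.pi/6),.5
    return np.c_[-20+c*P[:,0]+s*P[:,2],P[:,1],20-s*P[:,0]+c*P[:,2]]
def ray(px,c,z):
    u=cv2.undistortPoints(np.array([[px]],float),np.asarray(c["intrinsics"]),np.asarray(c["distortion"]))[0,0]
    d=R.from_quat(c["attitude"]).apply([u[0],u[1],1]); return c["eye"]+d*(z-c["eye"][2])/d[2]
E
python3 - <<'E'
from h import *
c=pickle.load(open("pics/top.pkl","rb"))
A=lambda q:np.array(q)/5+[205-.4,185-.4]
B=lambda q:np.array(q)/6+[360-.4,225-.4]
p,r=fit([[69,88,31],[69,-88,31],[-69,88,31],[-69,-88,31]],A([[135,40],[563,152],[38,378],[462,500]]),c,[.45,0.02,-.3])
print("tray",p,np.degrees(p[2]));print(r.tolist())
P=np.r_[comb([[0,100,55],[0,-100,55],[6,40,105],[6,-40,105],[-6,40,55],[-6,-40,55]]),[[40,102,6],[40,-102,6]]]
p2,r=fit(P,B([[130,138],[722,448],[378,143],[614,265],[310,230],[537,350],[165,55],[732,355]]),c,[.4,-.2,-.5])
print("rest",p2,np.degrees(p2[2]));print(r.tolist())
for e in [[(155,85),(190,370)],[(222,123),(286,403)],[(315,121),(350,407)],[(378,172),(443,453)]]:
    a,b=[ray(A(q),c,.029)[:2]-p[:2] for q in e]; C,S=np.cos(p[2]),np.sin(p[2]); M=np.array([[C,S],[-S,C]])
    a,b=M@a*1e3,M@b*1e3; d=a-b; print(a.round(1),b.round(1),((a+b)/2).round(1),np.linalg.norm(d).round(1),np.degrees(np.arctan2(d[1],d[0])).round(1))
s=pickle.load(open("pics/scene.pkl","rb"))
print(proj(W(p,[[69,88,31],[69,-88,31],[-69,88,31],[-69,-88,31]]),s).round(), proj(W(p2,P),s).round())
E
```

```text
tray [ 0.46081624  0.03969643 -0.24396065] -13.977915581074534
[[-1.8, -2.3], [1.9, -0.0], [-2.7, 0.2], [2.2, 1.0]]
rest [ 0.39635764 -0.26424571 -0.46289343] -26.52184003571709
[[0.2, -0.6], [0.9, 0.4], [-0.2, -1.4], [1.9, 0.1], [-1.4, 2.3], [0.6, 3.4], [-1.4, -0.9], [-0.6, -0.6]]
[51.4 71.9] [-49.  29.] [ 1.2 50.4] 109.2 23.1
[44.3 43.3] [-51.2  -9.4] [-3.5 16.9] 109.1 28.9
[54.4  9.4] [-46.2 -33.1] [  4.1 -11.9] 109.2 22.9
[ 42.2 -19. ] [-53.4 -71.6] [ -5.6 -45.3] 109.1 28.8
[[216. 283.]
 [317. 261.]
 [240. 333.]
 [353. 305.]] [[391. 237.]
 [497. 228.]
 [421. 206.]
 [462. 203.]
 [425. 234.]
 [468. 230.]
 [382. 258.]
 [484. 249.]]
```

```bash
cat >> h.py <<'E'
TRAY=[.46082,.03970,-.24396]; REST=[.39636,-.26425,-.46289]
def go(frame,x,y,z,yaw_off=0,pose=None):
    """shift/twist (mm,deg) from pose (pos,quat) to TCP at frame point (mm), tool y along frame x (+yaw_off deg)"""
    from workcell import bot
    o=bot.get_obs(); pos,q=(o["eef_pos"],o["tool_rot"]) if pose is None else pose
    t=W(frame,[[x,y,z]])[0]; Rm=R.from_quat(q)
    d=Rm.inv().apply(t-pos)*1e3
    yt=frame[2]+np.radians(yaw_off); v=Rm.inv().apply([np.cos(yt),np.sin(yt),0])
    tw=np.degrees(np.arctan2(-v[0],v[1]))
    print("go dx %.1f dy %.1f dz %.1f twist %.1f"%(*d,tw),"from",(pos*1e3).round(1),"clock %.2f"%o["clock"]); 
E
python3 -c "
from h import *
go(REST,-20,0,270)"
```

```text
go dx 286.5 dy -144.1 dz -39.2 twist -46.4 from [ 147.  -477.3  230.5] clock 0.10
```

Request:
carry_out([
  {"dx":33,"dy":-17,"dz":-8,"twist":0,"fingers":-1},
  {"dx":66,"dy":-34,"dz":-16,"twist":0,"fingers":-1},
  {"dx":99,"dy":-51,"dz":-24,"twist":0,"fingers":-1},
  {"dx":132,"dy":-68,"dz":-32,"twist":0,"fingers":-1},
  {"dx":165,"dy":-85,"dz":-39,"twist":0,"fingers":-1},
])

```text
clock: 0.52
eef_pos: [0.2805, -0.3466, 0.2704]
tool_rot: [0.989, 0.148, -0.0, -0.0]
ft_force: [1.2, 0.3, 0.8]
grip_width: 0.0854
grasp_force: 0.0
```

Request:
carry_out([
  {"dx":25,"dy":-12,"dz":0,"twist":-7,"fingers":-1},
  {"dx":50,"dy":-24,"dz":0,"twist":-14,"fingers":-1},
  {"dx":75,"dy":-36,"dz":0,"twist":-21,"fingers":-1},
  {"dx":100,"dy":-48,"dz":0,"twist":-28,"fingers":-1},
  {"dx":121,"dy":-59,"dz":0,"twist":-35,"fingers":-1},
])

```text
clock: 0.93
eef_pos: [0.3791, -0.2545, 0.2699]
tool_rot: [0.897, 0.442, -0.0, -0.0]
ft_force: [0.3, 0.5, 0.5]
grip_width: 0.0855
grasp_force: 0.0
```

Request:
carry_out([
  {"dx":0,"dy":0,"dz":0,"twist":-6,"fingers":-1},
  {"dx":0,"dy":0,"dz":0,"twist":-11.4,"fingers":-1},
  {"dx":0,"dy":0,"dz":0,"twist":-11.4,"fingers":-1},
  {"dx":0,"dy":0,"dz":0,"twist":-11.4,"fingers":-1},
  {"dx":0,"dy":0,"dz":0,"twist":-11.4,"fingers":-1},
])

```text
clock: 1.35
eef_pos: [0.3779, -0.2561, 0.2701]
tool_rot: [0.851, 0.525, -0.0, -0.0]
ft_force: [0.7, 0.8, 0.0]
grip_width: 0.0855
grasp_force: 0.0
```

```bash
python3 - <<'E'
from h import *
from workcell import bot,camera
c=camera("wrist"); pickle.dump(c,open("pics/w1.pkl","wb")); cv2.imwrite("pics/w1.png",c["image"][:,:,::-1])
o=bot.get_obs(); print(o["eef_pos"],o["joint_pos"].round(2),c["eye"]); go(REST,15,0,120)
P=np.r_[comb([[0,100,55],[0,-100,55],[6,40,105],[6,-40,105],[-6,40,105],[-6,-40,105],[-6,40,55],[-6,-40,55]]),[[40,102,6],[40,-102,6],[-40,102,6],[-40,-102,6]]]
print(proj(W(REST,P),c).round().tolist())
E
```

```text
[ 0.37784126 -0.25616427  0.27015437] [-0.6   0.14 -0.02  1.41  0.    1.44] [ 0.41582083 -0.1813301   0.41172047]
go dx 1.1 dy 35.2 dz 150.1 twist -0.1 from [ 377.8 -256.2  270.2] clock 1.40
[[346.0, 99.0], [342.0, 294.0], [383.0, 171.0], [378.0, 257.0], [372.0, 172.0], [368.0, 259.0], [340.0, 166.0], [338.0, 244.0], [372.0, 100.0], [364.0, 272.0], [298.0, 100.0], [301.0, 272.0]]
```

View pics/w1.png

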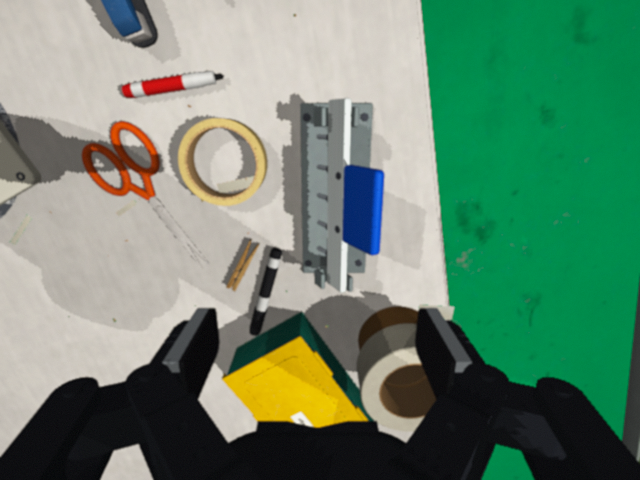

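Request:
carry_out([
  {"dx":1,"dy":18,"dz":30,"twist":0,"fingers":-1},
  {"dx":1,"dy":35,"dz":65,"twist":0,"fingers":-1},
  {"dx":1,"dy":35,"dz":105,"twist":0,"fingers":-1},
  {"dx":1,"dy":35,"dz":145,"twist":0,"fingers":-1},
  {"dx":1,"dy":35,"dz":180,"twist":0,"fingers":-1},
])

```text
clock: 1.82
eef_pos: [0.4091, -0.2708, 0.088]
tool_rot: [0.851, 0.525, -0.0, -0.0]
ft_force: [0.6, 0.2, 0.0]
grip_width: 0.0854
grasp_force: 0.0
```

Request:
carry_out([
  {"dx":0,"dy":0,"dz":6,"twist":0,"fingers":-0.6},
  {"dx":0,"dy":-2,"dz":6,"twist":0,"fingers":-0.4},
  {"dx":0,"dy":-4,"dz":6,"twist":0,"fingers":-0.2},
  {"dx":0,"dy":-6,"dz":6,"twist":0,"fingers":0},
  {"dx":0,"dy":-8,"dz":6,"twist":0,"fingers":0},
])

```text
clock: 2.23
eef_pos: [0.4047, -0.2686, 0.0872]
tool_rot: [0.85, 0.526, 0.001, 0.003]
ft_force: [0.6, -1.3, 0.9]
grip_width: 0.0427
grasp_force: 0.4
```

Request:
carry_out([
  {"dx":0,"dy":-3,"dz":0,"twist":0,"fingers":0.1},
  {"dx":0,"dy":-6,"dz":0,"twist":0,"fingers":0.2},
  {"dx":0,"dy":-9,"dz":0,"twist":0,"fingers":0.3},
  {"dx":0,"dy":-12,"dz":0,"twist":0,"fingers":0.4},
  {"dx":0,"dy":-14,"dz":0,"twist":0,"fingers":0.5},
])

```text
clock: 2.65
eef_pos: [0.3896, -0.2605, 0.0844]
tool_rot: [0.85, 0.526, -0.0, -0.0]
ft_force: [0.4, -0.5, -0.0]
grip_width: 0.0214
grasp_force: 0.0
```

```bash
python3 - <<'E'
from h import *
from workcell import bot,camera
c=camera("scene"); im=c["image"][:,:,::-1]
cv2.imwrite("pics/s2.png",cv2.resize(im[130:290,370:510],None,fx=3.7,fy=3.7,interpolation=cv2.INTER_CUBIC))
o=bot.get_obs(); print(o["eef_pos"],o["ft_force"],o["grip_width"]); go(REST,-7,0,84)
E
```

```text
[ 0.38924384 -0.26038435  0.08422199] [-0.64384981  0.21098974  0.82673346] 0.021081850582983314
go dx -0.3 dy 1.1 dz 0.2 twist 0.0 from [ 389.2 -260.4   84.2] clock 2.70
```

View pics/s2.png

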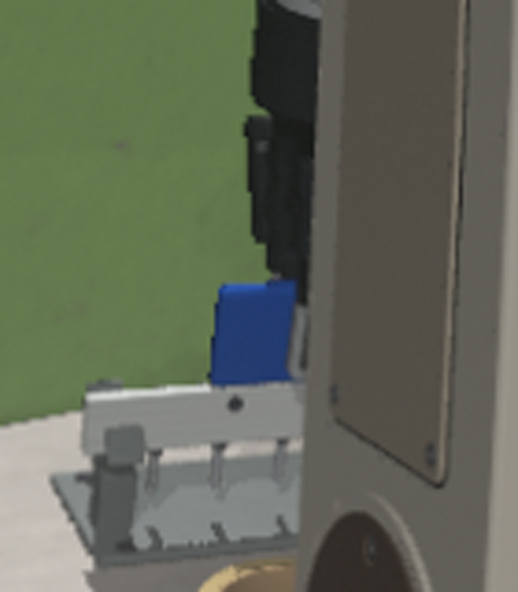

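Request:
carry_out([
  {"dx":0,"dy":1,"dz":0,"twist":0,"fingers":0.7},
  {"dx":0,"dy":1,"dz":0,"twist":0,"fingers":0.9},
  {"dx":0,"dy":1,"dz":0,"twist":0,"fingers":1},
  {"dx":0,"dy":1,"dz":0,"twist":0,"fingers":1},
  {"dx":0,"dy":1,"dz":0,"twist":0,"fingers":1},
])

```text
clock: 3.12
eef_pos: [0.3912, -0.2614, 0.0842]
tool_rot: [0.85, 0.526, -0.0, -0.0]
ft_force: [0.1, -0.5, 0.2]
grip_width: 0.0116
grasp_force: 59.0
```

Request:
carry_out([
  {"dx":0,"dy":0,"dz":-1,"twist":0,"fingers":1},
  {"dx":0,"dy":0,"dz":-3,"twist":0,"fingers":1},
  {"dx":0,"dy":0,"dz":-6,"twist":0,"fingers":1},
  {"dx":0,"dy":0,"dz":-12,"twist":0,"fingers":1},
  {"dx":0,"dy":0,"dz":-20,"twist":0,"fingers":1},
])

```text
clock: 3.53
eef_pos: [0.3906, -0.2611, 0.1044]
tool_rot: [0.85, 0.526, -0.0, -0.001]
ft_force: [-0.8, 0.2, -1.7]
grip_width: 0.0114
grasp_force: 58.9
```

Request:
carry_out([
  {"dx":0,"dy":0,"dz":-15,"twist":0,"fingers":1},
  {"dx":0,"dy":0,"dz":-35,"twist":0,"fingers":1},
  {"dx":0,"dy":0,"dz":-60,"twist":0,"fingers":1},
  {"dx":0,"dy":0,"dz":-80,"twist":0,"fingers":1},
  {"dx":0,"dy":0,"dz":-80,"twist":0,"fingers":1},
])

```text
clock: 3.95
eef_pos: [0.3936, -0.2631, 0.1895]
tool_rot: [0.85, 0.526, 0.002, 0.004]
ft_force: [1.7, -1.1, -1.0]
grip_width: 0.0112
grasp_force: 59.1
```

```bash
python3 - <<'E'
from h import *
from workcell import bot,camera
for n in["scene","wrist"]:
    c=camera(n); pickle.dump(c,open(f"pics/{n}3.pkl","wb")); cv2.imwrite(f"pics/{n}3.png",c["image"][:,:,::-1])
a=cv2.imread("pics/scene3.png")[60:300,340:540]; b=cv2.imread("pics/wrist3.png")
cv2.imwrite("pics/m3.png",np.hstack([cv2.resize(a,(400,480)),cv2.resize(b[:,130:530],(400,480))]))
o=bot.get_obs(); print(o["eef_pos"],o["ft_force"],o["grip_width"]); go(TRAY,0,0,190)
E
```

```text
[ 0.39168661 -0.26173795  0.18537058] [-1.09029541  0.95973485 -2.37284314] 0.011253659549846995
go dx 300.6 dy -72.5 dz -4.9 twist -12.5 from [ 391.7 -261.7  185.4] clock 4.05
```

View pics/m3.png

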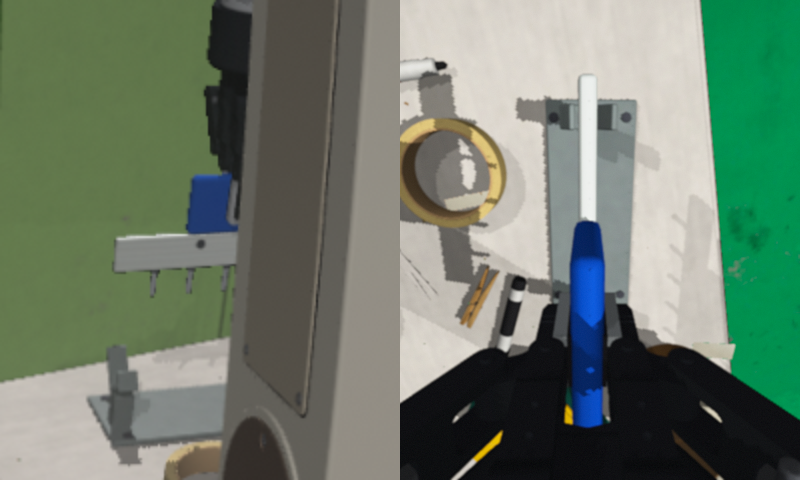

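```bash
python3 - <<'E'
from h import *
c=pickle.load(open("pics/top.pkl","rb"))
C,S=np.cos(TRAY[2]),np.sin(TRAY[2]);M=np.array([[C,S],[-S,C]])
for px,z in [((212,170),.07),((204,186),0),((230,178),.02),((222,187),0),((205,185),.02)]:
    print(px,(M@(ray(px,c,z)[:2]-TRAY[:2])*1e3).round())
im=cv2.imread("pics/top.png")[150:200,185:245]; cv2.imwrite("pics/st.png",cv2.resize(im,None,fx=8,fy=8,interpolation=cv2.INTER_CUBIC))
E
```

```text
(212, 170) [ 93. 121.]
(204, 186) [ 66. 146.]
(230, 178) [93. 97.]
(222, 187) [ 74. 112.]
(205, 185) [ 67. 139.]
```

Request:
carry_out([
  {"dx":30,"dy":-7,"dz":-2,"twist":0,"fingers":1},
  {"dx":65,"dy":-15,"dz":-5,"twist":0,"fingers":1},
  {"dx":100,"dy":-24,"dz":-5,"twist":0,"fingers":1},
  {"dx":135,"dy":-33,"dz":-5,"twist":0,"fingers":1},
  {"dx":165,"dy":-40,"dz":-5,"twist":0,"fingers":1},
])

```text
clock: 4.47
eef_pos: [0.4277, -0.0937, 0.1878]
tool_rot: [0.85, 0.526, -0.001, -0.001]
ft_force: [0.6, 0.2, -1.7]
grip_width: 0.0115
grasp_force: 58.9
```

Request:
carry_out([
  {"dx":33,"dy":-8,"dz":0,"twist":-3,"fingers":1},
  {"dx":66,"dy":-16,"dz":0,"twist":-6,"fingers":1},
  {"dx":99,"dy":-24,"dz":0,"twist":-9,"fingers":1},
  {"dx":122,"dy":-30,"dz":0,"twist":-12,"fingers":1},
  {"dx":136,"dy":-33,"dz":0,"twist":-12.5,"fingers":1},
])

```text
clock: 4.88
eef_pos: [0.4591, 0.0432, 0.1877]
tool_rot: [0.786, 0.618, -0.001, -0.001]
ft_force: [-0.7, -0.3, -1.3]
grip_width: 0.0111
grasp_force: 58.9
```

Request:
carry_out([
  {"dx":0,"dy":0,"dz":0,"twist":0,"fingers":1},
  {"dx":0,"dy":0,"dz":0,"twist":0,"fingers":1},
  {"dx":0,"dy":0,"dz":0,"twist":0,"fingers":1},
  {"dx":0,"dy":0,"dz":0,"twist":0,"fingers":1},
  {"dx":0,"dy":0,"dz":0,"twist":0,"fingers":1},
])

```text
clock: 5.3
eef_pos: [0.4596, 0.0395, 0.189]
tool_rot: [0.789, 0.615, -0.0, -0.0]
ft_force: [0.3, 0.2, -2.3]
grip_width: 0.0111
grasp_force: 58.9
```

```bash
python3 - <<'E'
from h import *
from workcell import bot,camera
for n in["scene","wrist"]:
    c=camera(n); pickle.dump(c,open(f"pics/{n}4.pkl","wb")); cv2.imwrite(f"pics/{n}4.png",c["image"][:,:,::-1])
b=cv2.imread("pics/wrist4.png")[0:300,130:530]; a=cv2.imread("pics/scene4.png")[130:350,160:460]; s=cv2.imread("pics/st.png")
cv2.imwrite("pics/m4.png",np.vstack([np.hstack([cv2.resize(b[:,:],(400,300)),cv2.resize(s,(400,300))]),np.zeros((1,800,3),np.uint8)]))
cv2.imwrite("pics/m5.png",cv2.resize(a,None,fx=2.65,fy=2.65,interpolation=cv2.INTER_CUBIC))
o=bot.get_obs(); print(o["eef_pos"],o["tool_rot"],o["ft_force"],o["grip_width"]); go(TRAY,0,0,190)
E
```

```text
[0.45983164 0.03973929 0.18928731] [ 7.88427345e-01  6.15127887e-01 -6.69887782e-05  1.09780494e-05] [ 0.27912021  0.06125547 -0.69730419] 0.011170196061072158
go dx 0.2 dy 1.0 dz -0.7 twist -0.1 from [459.8  39.7 189.3] clock 5.40
```

View pics/m5.png

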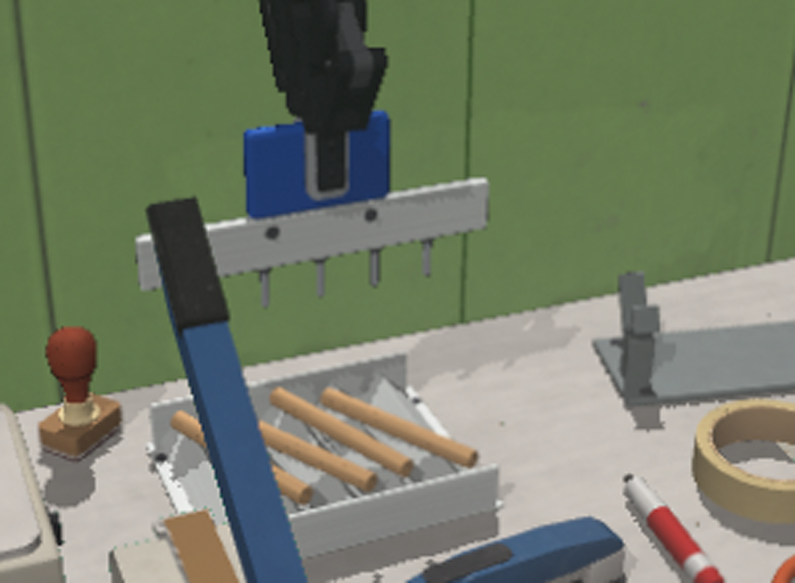

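```bash
python3 - <<'E'
from h import *
c=pickle.load(open("pics/scene4.pkl","rb"))
K=lambda q:(np.array(q,float)+.5)/2.65+[160-.5,130-.5]
tcp=np.array([.45983,.03974,.1893]); 
P=np.array([[0,100,55],[0,-100,55],[0,-100,25],[0,32,0],[0,0,0],[0,-32,0],[0,-64,0],[-6,40,105],[-6,-40,105]],float)
px=K([[140,240],[487,181],[487,229],[265,307],[320,297],[376,288],[427,278],[246,130],[388,113]])
def f(v,res=False):
    q=W([0,0,TRAY[2]],P)@R.from_rotvec([0,0,0]).as_matrix()
    rot=R.from_euler("zyx",[TRAY[2],v[3],v[4]]); X=rot.apply(P/1e3)+tcp+R.from_euler("z",TRAY[2]).apply(v[:3])
    return (proj(X,c)-px).ravel()
for lock in (0,1):
    g=(lambda v:f(np.r_[0,v])) if lock else f
    r=least_squares(g,[0]*4+[0] if not lock else [0,-.065,0,0]); print(lock,r.x.round(4),r.fun.round(1))
T=[[69,88,31],[69,-88,31],[-69,-88,31]]; T2=[[67,84,31],[67,-84,31],[-67,-84,31]]
for t in(T,T2): print((proj(W(TRAY,t),c)-K([[152,404],[406,356],[498,467]])).round(1).tolist())
E
```

```text
0 [ 0.0032 -0.0007 -0.0684  0.056   0.0218] [-1.  -1.2 -0.6 -0.6 -0.9 -0.3  0.8  0.6  0.7  0.5 -0.3  0.1  0.1  0.2
  0.2  1.1  0.9 -0.3]
1 [ 0.0005 -0.0666  0.0515  0.0207] [-1.4 -1.1 -0.3 -0.7 -0.7 -0.3  0.6  0.7  0.7  0.6 -0.2  0.2  0.2  0.2
  0.1  1.   1.1 -0.4]
[[-1.5, 0.6], [3.8, -2.8], [5.4, -1.0]]
[[1.2, 0.7], [2.1, -1.8], [2.4, -1.1]]
```

Request:
carry_out([
  {"dx":2,"dy":-2,"dz":20,"twist":0,"fingers":1},
  {"dx":2,"dy":-2,"dz":45,"twist":0,"fingers":1},
  {"dx":2,"dy":-2,"dz":68,"twist":0,"fingers":1},
  {"dx":2,"dy":-2,"dz":80,"twist":0,"fingers":1},
  {"dx":2,"dy":-2,"dz":84,"twist":0,"fingers":1},
])

```text
clock: 5.82
eef_pos: [0.4566, 0.0424, 0.1031]
tool_rot: [0.788, 0.615, -0.002, -0.001]
ft_force: [-0.0, -0.9, -1.7]
grip_width: 0.0112
grasp_force: 58.8
```

Request:
carry_out([
  {"dx":0,"dy":0,"dz":3,"twist":0,"fingers":1},
  {"dx":0,"dy":0,"dz":7,"twist":0,"fingers":1},
  {"dx":0,"dy":0,"dz":11,"twist":0,"fingers":1},
  {"dx":0,"dy":0,"dz":14,"twist":0,"fingers":1},
  {"dx":0,"dy":0,"dz":14,"twist":0,"fingers":1},
])

```text
clock: 6.23
eef_pos: [0.4586, 0.043, 0.0913]
tool_rot: [0.788, 0.616, 0.0, 0.0]
ft_force: [0.1, -0.1, -1.7]
grip_width: 0.0114
grasp_force: 58.8
```

```bash
python3 - <<'E'
from h import *
from workcell import bot,camera
b=[]
for n in["scene","wrist"]:
    c=camera(n); pickle.dump(c,open(f"pics/{n}6.pkl","wb")); cv2.imwrite(f"pics/{n}6.png",c["image"][:,:,::-1])
a=cv2.imread("pics/scene6.png")[230:360,200:370]; w=cv2.imread("pics/wrist6.png")[0:400,100:560]
cv2.imwrite("pics/m6.png",np.hstack([cv2.resize(a,(460,352),interpolation=cv2.INTER_CUBIC),cv2.resize(w,(340,352))]))
o=bot.get_obs(); print(o["eef_pos"],o["ft_force"],o["grip_width"]); go(TRAY,-3,2,91)
E
```

```text
[0.45875584 0.04303974 0.09160501] [-0.38371557  0.03184529 -1.7668412 ] 0.011207891763058577
go dx -0.7 dy -0.2 dz 0.6 twist -0.0 from [458.8  43.   91.6] clock 6.33
```

View pics/m6.png

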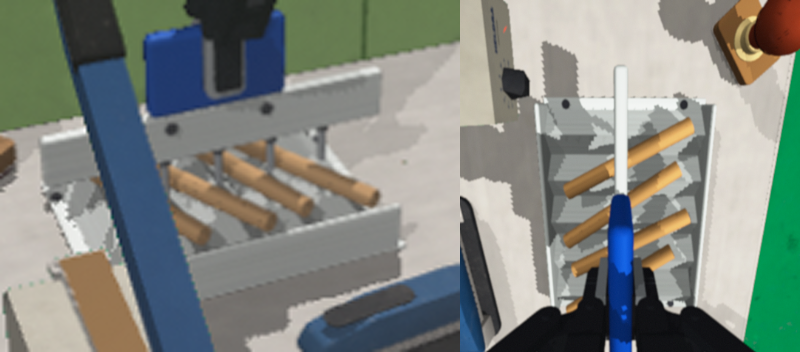

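Request:
carry_out([
  {"dx":0,"dy":3,"dz":1,"twist":0,"fingers":1},
  {"dx":0,"dy":6,"dz":1,"twist":0,"fingers":1},
  {"dx":0,"dy":9,"dz":1,"twist":0,"fingers":1},
  {"dx":0,"dy":12,"dz":1,"twist":0,"fingers":1},
  {"dx":0,"dy":15,"dz":1,"twist":0,"fingers":1},
])

```text
clock: 6.75
eef_pos: [0.4736, 0.0393, 0.0904]
tool_rot: [0.788, 0.616, 0.0, 0.0]
ft_force: [0.8, -0.2, -1.4]
grip_width: 0.0117
grasp_force: 58.9
```

Request:
carry_out([
  {"dx":0,"dy":3,"dz":0,"twist":0,"fingers":1},
  {"dx":0,"dy":6,"dz":0,"twist":0,"fingers":1},
  {"dx":0,"dy":9,"dz":0,"twist":0,"fingers":1},
  {"dx":0,"dy":12,"dz":0,"twist":0,"fingers":1},
  {"dx":0,"dy":15,"dz":0,"twist":0,"fingers":1},
])

```text
clock: 7.17
eef_pos: [0.4879, 0.0357, 0.0903]
tool_rot: [0.788, 0.616, -0.0, -0.0]
ft_force: [-0.5, 0.2, -1.1]
grip_width: 0.0111
grasp_force: 58.9
```

Request:
carry_out([
  {"dx":0,"dy":3,"dz":0,"twist":0,"fingers":1},
  {"dx":0,"dy":6,"dz":0,"twist":0,"fingers":1},
  {"dx":0,"dy":9,"dz":0,"twist":0,"fingers":1},
  {"dx":0,"dy":12,"dz":0,"twist":0,"fingers":1},
  {"dx":0,"dy":15,"dz":0,"twist":0,"fingers":1},
])

```text
clock: 7.58
eef_pos: [0.5025, 0.0321, 0.0903]
tool_rot: [0.788, 0.616, -0.0, 0.0]
ft_force: [-0.3, -0.1, -2.1]
grip_width: 0.0118
grasp_force: 58.9
```

Request:
carry_out([
  {"dx":0,"dy":3,"dz":0,"twist":0,"fingers":1},
  {"dx":0,"dy":6,"dz":0,"twist":0,"fingers":1},
  {"dx":0,"dy":8,"dz":0,"twist":0,"fingers":1},
  {"dx":0,"dy":8,"dz":0,"twist":0,"fingers":1},
  {"dx":0,"dy":8,"dz":0,"twist":0,"fingers":1},
])

```text
clock: 8.0
eef_pos: [0.51, 0.0302, 0.0902]
tool_rot: [0.788, 0.616, -0.0, -0.0]
ft_force: [-0.9, -0.4, -2.1]
grip_width: 0.0114
grasp_force: 58.9
```

```bash
cat >> h.py <<'E'
def dowels(c,z=.0135):
    """orange blobs in a view -> dowel middles/angles in tray frame, at axis height z"""
    h=cv2.cvtColor(c["image"],cv2.COLOR_RGB2HSV)
    m=cv2.inRange(h,(8,70,90),(22,255,255))
    C,S=np.cos(TRAY[2]),np.sin(TRAY[2]);M=np.array([[C,S],[-S,C]])
    n,lab,st,_=cv2.connectedComponentsWithStats(m)
    for i in range(1,n):
        if st[i,4]<25: continue
        ys,xs=np.where(lab==i)
        q=np.array([M@(ray((x,y),c,z)[:2]-TRAY[:2])*1e3 for x,y in zip(xs,ys)])
        if abs(q.mean(0)).max()>100: continue
        k=q-q.mean(0); v=np.linalg.svd(k,full_matrices=False)[2][0]; v*=np.sign(v[0]); t=k@v
        print("mid",q.mean(0).round(1),"xrange",q[:,0].min().round(),q[:,0].max().round(),"ang %.1f len %.0f n %d"%(np.degrees(np.arctan2(v[1],v[0])),np.ptp(t),len(q)))
E
python3 - <<'E'
from h import *
from workcell import bot,camera
dowels(pickle.load(open("pics/top.pkl","rb")),.028)
c=camera("top"); print(); dowels(c,.02); print(); dowels(camera("wrist"),.02)
o=bot.get_obs(); print(o["eef_pos"],o["ft_force"],o["grip_width"]); go(TRAY,-3,2,91)
E
```

```text
mid [ 1.4 51. ] xrange -49.0 51.0 ang 24.3 len 109 n 320
mid [-4.  17.7] xrange -52.0 45.0 ang 30.0 len 109 n 325
mid [  3.9 -11.4] xrange -47.0 55.0 ang 23.6 len 110 n 332
mid [ -6.  -44.7] xrange -54.0 43.0 ang 29.7 len 109 n 321

mid [ -1.2 -13.6] xrange -46.0 47.0 ang -0.1 len 93 n 202
mid [ -5.5 -45.6] xrange -55.0 47.0 ang -0.1 len 102 n 245

mid [-0.8 53. ] xrange -48.0 45.0 ang -0.6 len 93 n 2808
mid [58.4 52.2] xrange 56.0 61.0 ang -89.1 len 10 n 142
mid [-4.  21.8] xrange -52.0 45.0 ang -0.2 len 96 n 2608
mid [-2.8 -9.4] xrange -45.0 38.0 ang -0.1 len 83 n 2120
mid [63.3 -9.3] xrange 63.0 64.0 ang -89.7 len 12 n 37
mid [-16.5 -40.1] xrange -53.0 21.0 ang 0.5 len 74 n 1641
[0.50972442 0.03021317 0.09022949] [ 0.79020675  0.37962885 -2.30383814] 0.011104785473687562
go dx -0.6 dy -52.7 dz -0.8 twist -0.0 from [509.7  30.2  90.2] clock 8.10
```

Request:
carry_out([
  {"dx":0,"dy":0,"dz":-8,"twist":0,"fingers":1},
  {"dx":0,"dy":0,"dz":-20,"twist":0,"fingers":1},
  {"dx":0,"dy":-18,"dz":-22,"twist":0,"fingers":1},
  {"dx":0,"dy":-38,"dz":-22,"twist":0,"fingers":1},
  {"dx":0,"dy":-50,"dz":-22,"twist":0,"fingers":1},
])

```text
clock: 8.52
eef_pos: [0.4598, 0.0425, 0.113]
tool_rot: [0.788, 0.616, -0.0, -0.0]
ft_force: [-0.8, 0.6, -1.6]
grip_width: 0.0115
grasp_force: 59.2
```

Request:
carry_out([
  {"dx":0,"dy":0,"dz":4,"twist":0,"fingers":1},
  {"dx":0,"dy":0,"dz":10,"twist":0,"fingers":1},
  {"dx":0,"dy":0,"dz":16,"twist":0,"fingers":1},
  {"dx":0,"dy":0,"dz":20,"twist":0,"fingers":1},
  {"dx":0,"dy":0,"dz":22,"twist":0,"fingers":1},
])

```text
clock: 8.93
eef_pos: [0.4615, 0.0421, 0.0893]
tool_rot: [0.788, 0.616, -0.001, -0.0]
ft_force: [-0.4, 0.2, -1.9]
grip_width: 0.0116
grasp_force: 59.1
```

Request:
carry_out([
  {"dx":0,"dy":-3,"dz":0,"twist":0,"fingers":1},
  {"dx":0,"dy":-7,"dz":0,"twist":0,"fingers":1},
  {"dx":0,"dy":-11,"dz":0,"twist":0,"fingers":1},
  {"dx":0,"dy":-15,"dz":0,"twist":0,"fingers":1},
  {"dx":0,"dy":-19,"dz":0,"twist":0,"fingers":1},
])

```text
clock: 9.35
eef_pos: [0.4426, 0.047, 0.0905]
tool_rot: [0.788, 0.616, 0.0, 0.0]
ft_force: [0.7, -0.6, -1.8]
grip_width: 0.0117
grasp_force: 59.0
```

Request:
carry_out([
  {"dx":0,"dy":-4,"dz":0,"twist":0,"fingers":1},
  {"dx":0,"dy":-8,"dz":0,"twist":0,"fingers":1},
  {"dx":0,"dy":-12,"dz":0,"twist":0,"fingers":1},
  {"dx":0,"dy":-16,"dz":0,"twist":0,"fingers":1},
  {"dx":0,"dy":-20,"dz":0,"twist":0,"fingers":1},
])

```text
clock: 9.77
eef_pos: [0.4232, 0.0518, 0.0904]
tool_rot: [0.788, 0.616, 0.0, 0.0]
ft_force: [0.3, -0.1, -1.8]
grip_width: 0.0117
grasp_force: 59.0
```

Request:
carry_out([
  {"dx":0,"dy":-4,"dz":0,"twist":0,"fingers":1},
  {"dx":0,"dy":-8,"dz":0,"twist":0,"fingers":1},
  {"dx":0,"dy":-11,"dz":0,"twist":0,"fingers":1},
  {"dx":0,"dy":-11,"dz":0,"twist":0,"fingers":1},
  {"dx":0,"dy":-11,"dz":0,"twist":0,"fingers":1},
])

```text
clock: 10.18
eef_pos: [0.4129, 0.0544, 0.0904]
tool_rot: [0.788, 0.616, 0.0, 0.0]
ft_force: [-0.0, 0.0, -2.5]
grip_width: 0.0116
grasp_force: 59.0
```

Request:
carry_out([
  {"dx":0,"dy":0,"dz":-10,"twist":0,"fingers":1},
  {"dx":0,"dy":0,"dz":-30,"twist":0,"fingers":1},
  {"dx":0,"dy":0,"dz":-60,"twist":0,"fingers":1},
  {"dx":0,"dy":0,"dz":-85,"twist":0,"fingers":1},
  {"dx":0,"dy":0,"dz":-100,"twist":0,"fingers":1},
])

```text
clock: 10.6
eef_pos: [0.4144, 0.0545, 0.1931]
tool_rot: [0.788, 0.616, 0.002, 0.001]
ft_force: [-0.2, 0.9, -1.6]
grip_width: 0.0111
grasp_force: 59.2
```

Request:
carry_out([
  {"dx":-25,"dy":0,"dz":0,"twist":2.5,"fingers":1},
  {"dx":-60,"dy":0,"dz":0,"twist":5,"fingers":1},
  {"dx":-95,"dy":0,"dz":0,"twist":7.5,"fingers":1},
  {"dx":-125,"dy":0,"dz":0,"twist":10,"fingers":1},
  {"dx":-145,"dy":0,"dz":0,"twist":12.5,"fingers":1},
])

```text
clock: 11.02
eef_pos: [0.3772, -0.0885, 0.1905]
tool_rot: [0.851, 0.525, -0.0, 0.001]
ft_force: [-0.1, 0.6, -2.8]
grip_width: 0.0112
grasp_force: 59.1
```

```bash
python3 - <<'E'
from h import *
from workcell import bot,camera
c=camera("top"); dowels(c); cv2.imwrite("pics/t7.png",c["image"][:,:,::-1])
c=camera("scene"); print(); dowels(c); cv2.imwrite("pics/s7.png",c["image"][:,:,::-1])
o=bot.get_obs(); print(o["eef_pos"],o["ft_force"],o["grip_width"]); go(REST,-7,0,190)
E
```

```text
mid [ 5.1 50.9] xrange -50.0 59.0 ang -0.3 len 109 n 297
mid [ 2.  18.9] xrange -53.0 56.0 ang -0.4 len 109 n 295
mid [  7.9 -13. ] xrange -47.0 62.0 ang -0.1 len 109 n 296
mid [ 33.9 -45.3] xrange 11.0 55.0 ang -1.2 len 44 n 121

mid [  8.4 -44.8] xrange -42.0 65.0 ang -0.5 len 107 n 287
mid [ 12.1 -12.8] xrange -41.0 72.0 ang -0.7 len 113 n 313
mid [ 8.  19.3] xrange -42.0 65.0 ang -0.7 len 107 n 306
[ 0.37737435 -0.088722    0.1904212 ] [-0.32477357  1.11806136 -1.56668396] 0.011257858604802759
go dx -148.2 dy 89.1 dz 0.6 twist -0.3 from [377.4 -88.7 190.4] clock 11.12
```

Request:
carry_out([
  {"dx":-30,"dy":18,"dz":0,"twist":0,"fingers":1},
  {"dx":-60,"dy":36,"dz":0,"twist":0,"fingers":1},
  {"dx":-92,"dy":55,"dz":0,"twist":0,"fingers":1},
  {"dx":-122,"dy":73,"dz":0,"twist":0,"fingers":1},
  {"dx":-140,"dy":84,"dz":0,"twist":0,"fingers":1},
])

```text
clock: 11.53
eef_pos: [0.3915, -0.2519, 0.1903]
tool_rot: [0.851, 0.526, 0.0, 0.001]
ft_force: [1.1, 0.4, -1.8]
grip_width: 0.0114
grasp_force: 59.1
```

Request:
carry_out([
  {"dx":-8,"dy":5.5,"dz":15,"twist":-0.3,"fingers":1},
  {"dx":-8,"dy":5.5,"dz":35,"twist":-0.3,"fingers":1},
  {"dx":-8,"dy":5.5,"dz":55,"twist":-0.3,"fingers":1},
  {"dx":-8,"dy":5.5,"dz":60,"twist":-0.3,"fingers":1},
  {"dx":-8,"dy":5.5,"dz":60,"twist":-0.3,"fingers":1},
])

```text
clock: 11.95
eef_pos: [0.391, -0.2575, 0.1286]
tool_rot: [0.849, 0.529, -0.001, -0.002]
ft_force: [0.6, 0.3, -2.1]
grip_width: 0.0113
grasp_force: 59.0
```

```bash
python3 - <<'E'
from h import *
from workcell import bot,camera
c=camera("top"); dowels(c)
o=bot.get_obs(); print(o["eef_pos"],o["ft_force"],o["grip_width"]); go(REST,-6.3,0,84)
E
```

```text
mid [ 4.9 50.8] xrange -50.0 59.0 ang -0.3 len 109 n 299
mid [ 2.  18.9] xrange -53.0 56.0 ang -0.4 len 109 n 295
mid [  8.2 -13.1] xrange -47.0 62.0 ang -0.2 len 109 n 295
mid [  1.  -45.1] xrange -55.0 55.0 ang -0.4 len 110 n 298
[ 0.39195195 -0.25805621  0.12997874] [ 0.58477009  0.08420728 -1.14848947] 0.011737125176579762
go dx -3.6 dy 0.5 dz 46.0 twist 0.4 from [ 392.  -258.1  130. ] clock 12.00
```

Request:
carry_out([
  {"dx":-3.6,"dy":0.5,"dz":4,"twist":0.4,"fingers":1},
  {"dx":-3.6,"dy":0.5,"dz":12,"twist":0.4,"fingers":1},
  {"dx":-3.6,"dy":0.5,"dz":20,"twist":0.4,"fingers":1},
  {"dx":-3.6,"dy":0.5,"dz":25,"twist":0.4,"fingers":1},
  {"dx":-3.6,"dy":0.5,"dz":28,"twist":0.4,"fingers":1},
])

```text
clock: 12.42
eef_pos: [0.3904, -0.2618, 0.1014]
tool_rot: [0.851, 0.526, -0.0, -0.001]
ft_force: [-0.4, 0.2, -1.6]
grip_width: 0.0115
grasp_force: 59.2
```

Request:
carry_out([
  {"dx":0,"dy":0,"dz":3,"twist":0,"fingers":1},
  {"dx":0,"dy":0,"dz":6,"twist":0,"fingers":1},
  {"dx":0,"dy":0,"dz":9,"twist":0,"fingers":1},
  {"dx":0,"dy":0,"dz":12,"twist":0,"fingers":1},
  {"dx":0,"dy":0,"dz":14,"twist":0,"fingers":1},
])

```text
clock: 12.83
eef_pos: [0.3908, -0.2621, 0.088]
tool_rot: [0.851, 0.526, -0.0, -0.0]
ft_force: [-0.6, 0.1, -1.1]
grip_width: 0.0111
grasp_force: 59.2
```

```bash
python3 - <<'E'
from h import *
from workcell import bot
o=bot.get_obs(); print(o["eef_pos"],o["ft_force"],o["ft_torque"]); go(REST,-6.3,0,84)
E
```

```text
[ 0.39080376 -0.26214487  0.08798787] [-0.57853979  0.06349105 -1.10731958] [0.005372   0.01999319 0.03137045]
go dx 0.6 dy -0.4 dz 4.0 twist -0.1 from [ 390.8 -262.1   88. ] clock 12.83
```

Lower gently the last millimetres.

Request:
carry_out([
  {"dx":0,"dy":0,"dz":0.5,"twist":0,"fingers":1},
  {"dx":0,"dy":0,"dz":1,"twist":0,"fingers":1},
  {"dx":0,"dy":0,"dz":1.5,"twist":0,"fingers":1},
  {"dx":0,"dy":0,"dz":2,"twist":0,"fingers":1},
  {"dx":0,"dy":0,"dz":2,"twist":0,"fingers":1},
])

```text
clock: 13.25
eef_pos: [0.3909, -0.2622, 0.0864]
tool_rot: [0.851, 0.526, 0.0, 0.0]
ft_force: [-0.3, -0.3, -1.4]
grip_width: 0.0113
grasp_force: 59.2
```

Request:
carry_out([
  {"dx":0,"dy":0,"dz":0.5,"twist":0,"fingers":1},
  {"dx":0,"dy":0,"dz":1,"twist":0,"fingers":1},
  {"dx":0,"dy":0,"dz":1.5,"twist":0,"fingers":1},
  {"dx":0,"dy":0,"dz":1.5,"twist":0,"fingers":1},
  {"dx":0,"dy":0,"dz":1.5,"twist":0,"fingers":1},
])

```text
clock: 13.67
eef_pos: [0.3908, -0.2622, 0.0848]
tool_rot: [0.851, 0.526, -0.0, -0.0]
ft_force: [-0.2, -0.7, -2.0]
grip_width: 0.011
grasp_force: 59.2
```

Request:
carry_out([
  {"dx":0,"dy":0,"dz":0.3,"twist":0,"fingers":1},
  {"dx":0,"dy":0,"dz":0.7,"twist":0,"fingers":1},
  {"dx":0,"dy":0,"dz":1,"twist":0,"fingers":1},
  {"dx":0,"dy":0,"dz":1,"twist":0,"fingers":1},
  {"dx":0,"dy":0,"dz":1,"twist":0,"fingers":1},
])

```text
clock: 14.08
eef_pos: [0.3911, -0.2623, 0.084]
tool_rot: [0.851, 0.526, 0.0, 0.0]
ft_force: [0.7, -0.7, -1.1]
grip_width: 0.0112
grasp_force: 59.3
```

```bash
python3 - <<'E'
from h import *
from workcell import bot
o=bot.get_obs(); print(o["eef_pos"],o["ft_force"],o["ft_torque"]); go(REST,-6.3,0,84)
E
```

```text
[ 0.3911008  -0.26232083  0.08399411] [ 0.70520036 -0.66300509 -1.05555634] [-0.0308779  -0.02971444 -0.00600715]
go dx 0.6 dy -0.7 dz -0.0 twist -0.1 from [ 391.1 -262.3   84. ] clock 14.08
```

Request:
carry_out([
  {"dx":0,"dy":0,"dz":0.3,"twist":0,"fingers":1},
  {"dx":0,"dy":0,"dz":0.7,"twist":0,"fingers":1},
  {"dx":0,"dy":0,"dz":1,"twist":0,"fingers":1},
  {"dx":0,"dy":0,"dz":1,"twist":0,"fingers":1},
  {"dx":0,"dy":0,"dz":1,"twist":0,"fingers":1},
])

```text
clock: 14.5
eef_pos: [0.3916, -0.2626, 0.0835]
tool_rot: [0.851, 0.526, 0.0, 0.001]
ft_force: [0.4, 0.5, 6.1]
grip_width: 0.0116
grasp_force: 60.3
```

Request:
carry_out([
  {"dx":0,"dy":0,"dz":0.3,"twist":0,"fingers":1},
  {"dx":0,"dy":0,"dz":0.7,"twist":0,"fingers":1},
  {"dx":0,"dy":0,"dz":1,"twist":0,"fingers":1},
  {"dx":0,"dy":0,"dz":1,"twist":0,"fingers":1},
  {"dx":0,"dy":0,"dz":1,"twist":0,"fingers":1},
])

```text
clock: 14.92
eef_pos: [0.3917, -0.2627, 0.0832]
tool_rot: [0.851, 0.526, 0.001, 0.001]
ft_force: [-0.7, 1.3, 10.2]
grip_width: 0.0116
grasp_force: 61.3
```

Request:
carry_out([
  {"dx":0,"dy":0,"dz":-1,"twist":0,"fingers":0.8},
  {"dx":0,"dy":1,"dz":-1,"twist":0,"fingers":0.65},
  {"dx":0,"dy":2,"dz":-1,"twist":0,"fingers":0.6},
  {"dx":0,"dy":3,"dz":-1,"twist":0,"fingers":0.55},
  {"dx":0,"dy":4,"dz":-1,"twist":0,"fingers":0.5},
])

```text
clock: 15.33
eef_pos: [0.394, -0.2637, 0.0822]
tool_rot: [0.851, 0.526, -0.0, -0.001]
ft_force: [-0.3, 0.1, -0.6]
grip_width: 0.0211
grasp_force: 0.0
```

Request:
carry_out([
  {"dx":0,"dy":2,"dz":0,"twist":0,"fingers":0.4},
  {"dx":0,"dy":4,"dz":0,"twist":0,"fingers":0.3},
  {"dx":0,"dy":6,"dz":0,"twist":0,"fingers":0.2},
  {"dx":0,"dy":8,"dz":0,"twist":0,"fingers":0.1},
  {"dx":0,"dy":10,"dz":0,"twist":0,"fingers":0},
])

```text
clock: 15.75
eef_pos: [0.4036, -0.2686, 0.0828]
tool_rot: [0.851, 0.526, 0.0, 0.0]
ft_force: [-0.4, -0.2, -0.7]
grip_width: 0.0427
grasp_force: 0.1
```

Request:
carry_out([
  {"dx":0,"dy":2,"dz":0,"twist":0,"fingers":-0.2},
  {"dx":0,"dy":4,"dz":0,"twist":0,"fingers":-0.4},
  {"dx":0,"dy":6,"dz":0,"twist":0,"fingers":-0.6},
  {"dx":0,"dy":7,"dz":0,"twist":0,"fingers":-0.8},
  {"dx":0,"dy":7,"dz":0,"twist":0,"fingers":-1},
])

```text
clock: 16.17
eef_pos: [0.4099, -0.2717, 0.0828]
tool_rot: [0.851, 0.526, 0.0, 0.0]
ft_force: [0.0, 0.2, -0.1]
grip_width: 0.0849
grasp_force: 0.0
```

```bash
python3 - <<'E'
from h import *
from workcell import bot,camera
w=camera("wrist"); pickle.dump(w,open("pics/w8.pkl","wb")); cv2.imwrite("pics/w8.png",w["image"][:,:,::-1])
for n in ("top",):
    c=camera(n); cv2.imwrite(f"pics/{n}8.png",c["image"][:,:,::-1])
    for cc,nm in((c,n),(w,"wrist")):
        m=cv2.inRange(cv2.cvtColor(cc["image"],cv2.COLOR_RGB2HSV),(112,150,50),(125,255,255)); n_,l,st,ce=cv2.connectedComponentsWithStats(m); i=1+st[1:,4].argmax(); print(nm,st[i],ce[i])
    c0=pickle.load(open("pics/top.pkl","rb")); m=cv2.inRange(cv2.cvtColor(c0["image"],cv2.COLOR_RGB2HSV),(112,150,50),(125,255,255)); n_,l,st,ce=cv2.connectedComponentsWithStats(m); i=1+st[1:,4].argmax(); print("before",st[i],ce[i])
P=comb([[6,40,105],[6,-40,105],[-6,40,105],[-6,-40,105],[-6,40,55],[-6,-40,55]])
print(proj(W(REST,P),w).round().tolist())
o=bot.get_obs(); print(o["eef_pos"],o["ft_force"],o["grip_width"]); go(REST,15,0,84)
E
```

```text
top [427 256   1   1   1] [427. 256.]
wrist [298 286   1  25  25] [298. 298.]
before [426 255   1   1   1] [426. 255.]
[[378.0, 247.0], [368.0, 420.0], [351.0, 253.0], [345.0, 432.0], [287.0, 219.0], [292.0, 363.0]]
[ 0.40957626 -0.27152039  0.08278438] [ 0.25830882  0.70600442 -0.30875845] 0.08548286860854265
go dx 0.6 dy -0.1 dz -1.2 twist -0.1 from [ 409.6 -271.5   82.8] clock 16.27
```

Request:
carry_out([
  {"dx":0,"dy":0,"dz":-8,"twist":0,"fingers":-1},
  {"dx":0,"dy":0,"dz":-25,"twist":0,"fingers":-1},
  {"dx":0,"dy":0,"dz":-60,"twist":0,"fingers":-1},
  {"dx":0,"dy":0,"dz":-95,"twist":0,"fingers":-1},
  {"dx":0,"dy":0,"dz":-125,"twist":0,"fingers":-1},
])

```text
clock: 16.68
eef_pos: [0.4095, -0.2715, 0.2104]
tool_rot: [0.851, 0.526, 0.0, 0.0]
ft_force: [1.1, 0.2, 0.3]
grip_width: 0.0856
grasp_force: 0.0
```

Request:
carry_out([
  {"dx":0,"dy":-10,"dz":-20,"twist":0,"fingers":-1},
  {"dx":0,"dy":-25,"dz":-45,"twist":0,"fingers":-1},
  {"dx":0,"dy":-34,"dz":-62,"twist":0,"fingers":-1},
  {"dx":0,"dy":-34,"dz":-62,"twist":0,"fingers":-1},
  {"dx":0,"dy":-34,"dz":-62,"twist":0,"fingers":-1},
])

```text
clock: 17.1
eef_pos: [0.3796, -0.2567, 0.2713]
tool_rot: [0.851, 0.526, 0.001, 0.002]
ft_force: [-0.1, 0.4, -0.2]
grip_width: 0.0856
grasp_force: 0.0
```

```bash
python3 - <<'E'
from h import *
from workcell import bot,camera
w=camera("wrist")["image"][:,:,::-1]; t=camera("top"); s=camera("scene")["image"][:,:,::-1]; dowels(t); t=t["image"][:,:,::-1]
r=lambda a,w_,h_:cv2.resize(np.ascontiguousarray(a),(w_,h_),interpolation=cv2.INTER_CUBIC)
w0=cv2.imread("pics/w1.png")
cv2.imwrite("pics/fin.png",np.vstack([np.hstack([r(w0[80:310,280:400],157,300),r(w[80:310,280:400],157,300),r(t[160:290,200:330],300,300),r(s[190:290,370:430],180,300)]),r(s[210:350,150:510],794,300)]))
o=bot.get_obs(); print(o["eef_pos"],o["ft_force"])
E
```

```text
mid [ 4.9 50.8] xrange -50.0 59.0 ang -0.3 len 109 n 298
mid [ 2.  18.9] xrange -53.0 56.0 ang -0.4 len 109 n 295
mid [  8.3 -13.1] xrange -47.0 62.0 ang -0.2 len 109 n 295
mid [  0.9 -45.1] xrange -55.0 55.0 ang -0.4 len 111 n 300
[ 0.37895093 -0.25612437  0.26858869] [-0.25402188 -0.55057449 -0.42105372]
```

View pics/fin.png

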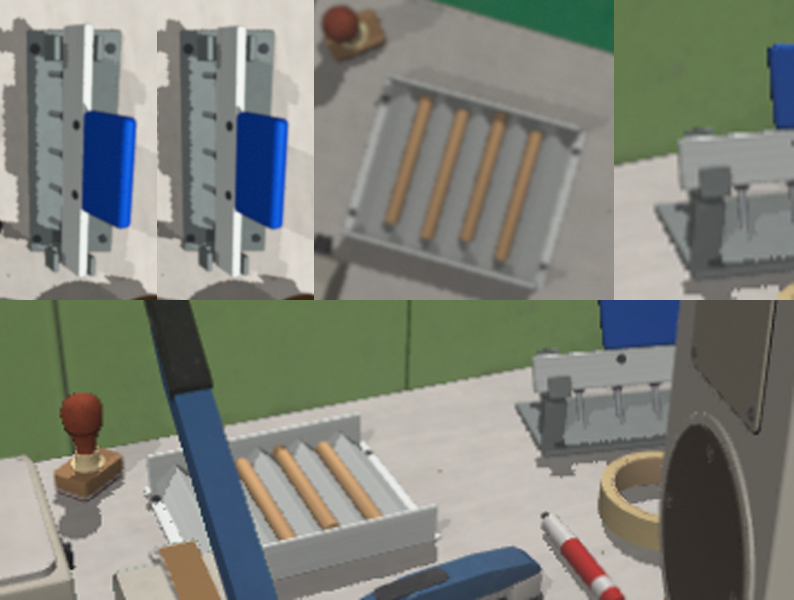

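The before and after views of the rest match: the comb leans home at about (260,165). The four dowels lie parallel in separate grooves and the stamp is still standing, so I'm handing it in.

```bash
python3 -c "
from workcell import job_done
print(job_done())"
```

```text
the job is handed in; nothing more can be done
None
```

I combed all four dowels straight into their own grooves, put the comb back leaning in its rest, and handed the job in at about 17 s; the last pictures show the stamp still standing, and the result of the judging was not shown.

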